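# Back off the bench clamp over the steel bar

## Task

Two identical screw clamps stand on the smithy bench; a flat steel bar lies under the screw of one of them. Open that clamp fully: turn its handle counter-clockwise, following it as it rises, right up to its stop, and let go. Leave the bar lying where it is and do not move the other clamp's screw.

Things in the scene. Friction and masses are not known exactly. Their poses are not given: they have to be found in the camera images.
- clamp_screw (a joint): Turning angle (rad) of the screw of the clamp with the bar under it: 0 is right down (pad 0.5 mm above the bar), 1.35 the upper stop; 0 to 0.2 at the start. Grows counter-clockwise seen from above, and screw and handle rise 14 mm per rad. Stiff (0.25 N m of friction); stays where it is left.
- clamp_handle (a point): Centre of the plain steel handle on top of that screw, on its vertical axis, 137 mm above the bench when right down, 155 mm fully up. An upright paddle 76 mm long (its x), 16 mm thick (y, pinch here), 32 mm tall (z up); it turns and rises with the screw. Below it, the top of the clamp's 34 mm wide crossbeam (with boss) is 110 mm above the bench.
- spare_handle (a point): The same point on the other, identical clamp, with no bar under it; leave its screw alone. Each clamp is bolted to the bench: dark iron base 110 x 170 x 20 mm (x, y, z), two legs 62 mm either side of the screw, and a 146 mm long crossbeam over them.
- bar: Loose flat steel bar, 200 x 30 x 8 mm (x, y, z), about 0.37 kg, lying flat on the base of its clamp, under the screw and between the legs, its ends sticking out about 45 mm beyond the base. Origin at the centre of its underside, 20 mm above the bench.

How it is judged (in metres and radians):
At the end, for the whole second after the job is handed in: The screw of the clamp over the bar stands within 0.18 rad (10 degrees) of its upper stop (joint above 1.17 rad), and the bar lies within 20 mm of where it was (value of joint clamp_screw above 1.17 rad and distance of bar from where it was at the start of the episode below 0.02 m); the robot touches nothing.
It fails at once if the other clamp's screw is turned or moved (its handle's centre moves more than 4 mm) (distance of spare_handle from where it was at the start of the episode above 0.004 m).
It also fails if it takes over 35 s, if anything falls off the work surface, if the arm or the gripper's body presses on something with over 40 N, if the wrist force passes 120 N, or if a joint passes its speed limit or range.

## Robot

A 6-joint arm with a two-finger parallel gripper is mounted at the origin on the work surface. World frame = base frame: x ahead of the robot, y to its left, z up, the work surface at z = 0. Lengths are in mm, angles in rad, forces in N, time in s.
With the tool pointing down it reaches from about 275 to 750 mm from the base axis. Payload 10.2 kg.
Tool frame: the origin (TCP) lies on the centre line of the jaws, within the pads' length; the fingertips stand 17 mm ahead of it and the grasp point (between the pads) lies 2 mm behind it; z points along the fingers, y is the line along which they close (so a half turn about z gives the same grasp; the last joint's range is limited). The gripper opens to 85 mm and grips with 20 to 120 N. Pads are 22 mm wide; open, the fingers measure 114 mm over their backs; the gripper's body (76 mm by 85 mm) begins 54 mm behind the grasp point. The pads swing forward as they close: fully open they stand 13 mm farther back than shut.
Start: joints at [-1.561, 0.313, 1.498, -0, 1.331, -0.223], TCP at [121.105, -510.847, 248.294] pointing down, gripper open.
Joint ranges: [-2.94, 2.94], [-0.97, 2.17], [0.19, 2.56], [-1.23, 4.37], [0.02, 3.11], [-2.88, 2.88]. Speed limits (rad/s): [2.39, 2.39, 3.01, 3.14, 3.14, 3.14].

## Interface

Orientations are given as a unit quaternion [w, x, y, z].
In Python, from rig import ctrl gives the robot as it stands. The module is installed in compiled form; this text tells all that it offers.
- The arm moves only by the shell command python3 -m jog 'ROWS' [FORCE]. ROWS is JSON, a list of rows, each an object with "delta_pos": the shift along the world's x, y, z in mm, a list of three; "angular": the turn, a rotation vector about the world's x, y, z in rad, a list of three; "fingers": the opening, from 0 (shut) to 1 (fully open). In form: [{"delta_pos": [tx, ty, tz], "angular": [rx, ry, rz], "fingers": fingers}, ...]. A call has 1 to 10 rows; each row is the pose to reach, as a shift and turn from the pose commanded when the call began; what a row does not reach only later rows make up. A row lasts 1/8 s, in which the tool goes at most 62.5 mm and 10.7 degrees, less where a joint would pass 70% of its speed; a pose out of reach is approached as far as the arm can. A call with a gripper value outside its range is refused whole. The fingers move at their own pace and stop on an object; FORCE is the grip in N (left out, the last holds). Time passes only in rows, so rows that repeat a pose let the fingers close. It gives the time, the measured TCP pose, the force, the opening and the grip force at its end, in the units of the state.
- ctrl.sense(): the state, without advancing time (a new reading comes with each control period).
- ctrl.capture(name): name is "side" or "top"; returns a dict with "pixels" (384x512x3 uint8, blue, green, red), "fx", "fy", "cx", "cy" (pixels), "R" (3x3) and "t" (3): a world point X has camera coordinates R X + t. Camera axes: x right, y down, z forward; pixel columns grow to the right and rows downward; lengths in mm; the calibration is good to about 2 mm. A picture is of the moment at which its call begins. There is no depth.
- ctrl.finish_job(): hands the job in; it is judged then, once.
The state is a dict: "time_s": time; "joints": joint angles; "dq": joint speeds; "tau": joint torques, N m; "eef_pos": TCP position; "ee_rot": TCP orientation; "force": force on the tool from outside, world axes, zero at the start; "wrist_torque": the same for the moment, N m; "grip_width": opening from 0.0 (shut) to 1.0 (fully open); "grip_force": force on a finger pad.
Only numpy, scipy, OpenCV 4.12 (cv2) and the standard library are available. Lean on these libraries where they do the work, as an engineer would, in place of code of your own. Each camera call takes 0.05 s, during which the arm holds its last target. There are 200 camera calls.

## Working session

There is one attempt and no reset: what is moved stays moved. The work goes in short steps, Python scripts to look and compute and a shell command to move; the robot and the scene stay as the last step left them, time stands still between calls to the robot, and variables do not carry over. Pictures are saved under pics/ and viewed, at most 10 in all, crops included, and the job is handed in when it is done.

```bash
mkdir -p pics; python3 - <<'E'
from rig import ctrl
import cv2,numpy as np,json
for n in("side","top"):
    c=ctrl.capture(n);cv2.imwrite(f"pics/{n}0.png",c["pixels"])
    print(n,c["fx"],c["cx"],c["cy"],np.round(c["R"],3).tolist(),np.round(c["t"],1).tolist())
s=ctrl.sense();print(s)
E
```

```text
side 419.8462000004696 262.68277702854186 188.87460049434986 [[-0.997, -0.076, -0.019], [-0.028, 0.568, -0.822], [0.073, -0.819, -0.569]] [521.9, 107.4, 878.5]
top 431.1190238303073 254.57728318850283 186.66391615665583 [[0.011, -1.0, -0.019], [-0.997, -0.009, -0.079], [0.079, 0.02, -0.997]] [1.8, 534.7, 895.4]
{'time_s': 0.1, 'joints': array([-1.56140156e+00,  3.13394497e-01,  1.49834337e+00,  5.56326130e-06,
        1.33102441e+00, -2.23394152e-01]), 'dq': array([-1.01705128e-05, -1.93717525e-03, -1.65272789e-03,  1.42206699e-03,
        1.56612204e-03,  2.29293576e-04]), 'tau': array([ 3.03277753e-03, -4.12895107e+01, -2.60142106e+01, -1.72152040e-04,
        3.00526481e-03, -1.74785805e-05]), 'eef_pos': array([ 121.10377193, -510.6260212 ,  247.79874502]), 'ee_rot': array([-5.81182811e-04,  9.93233716e-01,  1.16131146e-01,  6.51420050e-05]), 'force': array([0.34776882, 0.38170822, 0.32480665]), 'wrist_torque': array([-0.01010345,  0.00544135, -0.01221301]), 'grip_force': 0.0, 'grip_width': 0.998985399954164}
```

View pics/side0.png

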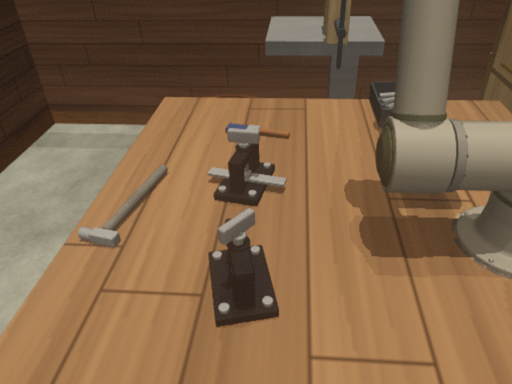

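View pics/top0.png

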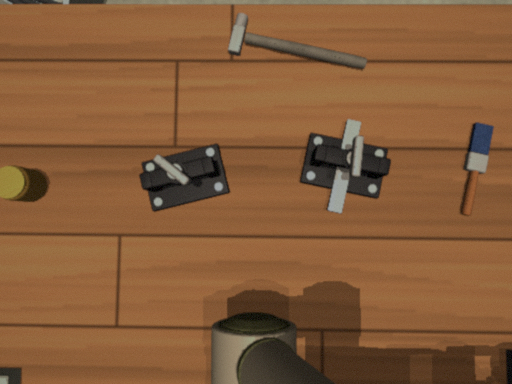

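The top view shows the clamp with the bar at about (345,165). Its handle is at about (357,156), near-vertical in the image, and the spare handle is at (171,169). In the side view the barred clamp's handle is at about (244,133).

```bash
cat > h.py <<'E'
import numpy as np,cv2
def ray(c,u,v,z):
    R=np.array(c["R"]);t=np.array(c["t"]);o=-R.T@t
    d=R.T@np.array([(u-c["cx"])/c["fx"],(v-c["cy"])/c["fy"],1])
    return o+d*(z-o[2])/d[2]
E
python3 - <<'E'
from rig import ctrl
import cv2,numpy as np
from h import ray
c=ctrl.capture("top");im=c["pixels"]
hsv=cv2.cvtColor(im,cv2.COLOR_BGR2HSV)
m=((hsv[...,1]<70)&(hsv[...,2]>90)).astype(np.uint8)
n,l,st,ce=cv2.connectedComponentsWithStats(m)
for i in range(1,n):
    if st[i,4]>60 and 100<ce[i,1]<230 and 130<ce[i,0]<420:
        r=cv2.minAreaRect(np.argwhere(l==i)[:,::-1].astype(np.float32))
        b=cv2.boxPoints(r)
        for z in(153.,28.):
            w=np.array([ray(c,*p,z)[:2] for p in b]); e=[w[1]-w[0],w[2]-w[1]]
            k=max(e,key=np.linalg.norm)
            print(z,st[i],np.round(w.mean(0),1),[round(np.linalg.norm(q),1) for q in e],round(float(np.arctan2(k[1],k[0])),3))
cv2.imwrite("pics/crop.png",cv2.hconcat([cv2.resize(im[110:220,290:400],None,fx=3.5,fy=3.5,interpolation=2),cv2.cvtColor(cv2.resize(m[110:220,290:400]*255,None,fx=3.5,fy=3.5),8)]))
E
```

```text
153.0 [341 119  23  57 695] [ 598.6 -172.2] [np.float64(102.0), np.float64(39.1)] -0.114
28.0 [341 119  23  57 695] [ 620.3 -197.9] [np.float64(118.3), np.float64(45.3)] -0.114
153.0 [314 136   9   9  61] [ 611.  -110.7] [np.float64(14.6), np.float64(14.8)] 3.14
28.0 [314 136   9   9  61] [ 634.7 -126.6] [np.float64(16.9), np.float64(17.2)] 3.14
153.0 [206 148   9   9  65] [587.3  86.9] [np.float64(14.7), np.float64(14.8)] -3.124
28.0 [206 148   9   9  65] [607.3 102.6] [np.float64(17.1), np.float64(17.2)] -3.124
153.0 [154 155  35  30 395] [556.8 157.5] [np.float64(28.5), np.float64(74.9)] -2.342
28.0 [154 155  35  30 395] [571.9 184.5] [np.float64(33.0), np.float64(86.9)] -2.342
153.0 [146 163   9   8  62] [559.7 196.7] [np.float64(14.8), np.float64(12.9)] -1.563
28.0 [146 163   9   8  62] [575.2 229.9] [np.float64(17.1), np.float64(15.0)] -1.563
153.0 [327 169  22  45 617] [ 518.  -147.8] [np.float64(78.2), np.float64(27.6)] -0.228
28.0 [327 169  22  45 617] [ 526.9 -169.6] [np.float64(90.7), np.float64(32.0)] -0.228
153.0 [306 171  10   9  70] [546.5 -97.1] [np.float64(16.3), np.float64(14.6)] -1.562
28.0 [306 171  10   9  70] [ 559.9 -110.8] [np.float64(19.0), np.float64(17.0)] -1.562
153.0 [214 182   9   9  69] [524.9  71.1] [np.float64(14.6), np.float64(14.6)] -3.125
28.0 [214 182   9   9  69] [534.9  84.2] [np.float64(17.0), np.float64(17.0)] -3.125
153.0 [368 184   9   9  69] [ 523.8 -208.1] [np.float64(14.4), np.float64(14.5)] 3.13
28.0 [368 184   9   9  69] [ 533.6 -239.5] [np.float64(16.7), np.float64(16.8)] 3.13
153.0 [154 197   9   9  66] [496.5 180.1] [np.float64(14.7), np.float64(14.6)] -1.561
28.0 [154 197   9   9  66] [501.9 210.7] [np.float64(17.0), np.float64(16.9)] -1.561
```

View pics/crop.png

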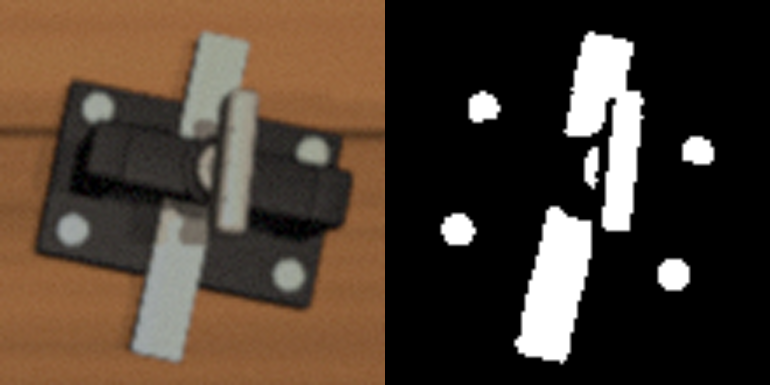

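```bash
python3 - <<'E'
from rig import ctrl
import numpy as np,cv2
from h import ray
c=ctrl.capture("top")
print("handle",ray(c,357.9,155.7,154))
P=[(318.5,140.5),(310.5,175.5),(372.5,188.5),(379.4,152.9)]
print("base",np.mean([ray(c,*p,23) for p in P],0),[ray(c,*p,23)[:2].round() for p in P])
a,b=ray(c,350.,136,154),ray(c,350+0,136,154)
t=ray(c,290+243.5/3.5,110+90.5/3.5,154);u=ray(c,290+231.5/3.5,110+229.5/3.5,154);print(t,u,np.arctan2(*(t-u)[1::-1]))
s=ctrl.capture("side");im=s["pixels"];cv2.imwrite("pics/sc.png",cv2.resize(im[105:215,190:310],None,fx=5,fy=5,interpolation=2))
R=np.array(s["R"])
for X in ([561,-181,154],):
    q=R@X+np.array(s["t"]);print(q[:2]/q[2]*s["fx"]+[s["cx"],s["cy"]])
E
```

```text
handle [ 582.39453947 -182.95169934  154.        ]
base [ 583.92203294 -184.69443095   23.        ] [array([ 635., -128.]), array([ 559., -111.]), array([ 533., -242.]), array([ 609., -257.])]
[ 618.95632744 -186.29028598  154.        ] [ 546.03942766 -179.48180353  154.        ] -0.09310322628055798
[251.36938811 129.8894621 ]
```

View pics/sc.png

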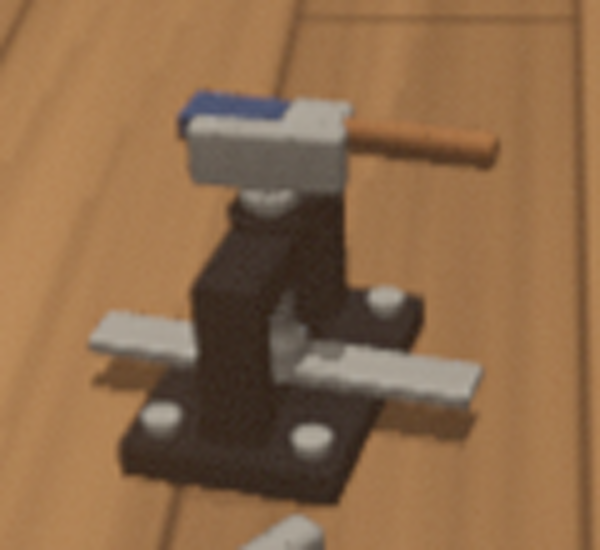

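The side crop shows the handle upright over the screw, with the bar under it and no obstacles around the handle. The axis is at about (583,-184) and the handle yaw is about -0.09. I'll move above it with the jaws across the handle.

```bash
python3 -m jog '[{"delta_pos":[46,33,0],"angular":[0,0,-0.05],"fingers":1},{"delta_pos":[92,65,0],"angular":[0,0,-0.1],"fingers":1},{"delta_pos":[139,98,0],"angular":[0,0,-0.15],"fingers":1},{"delta_pos":[185,131,0],"angular":[0,0,-0.2],"fingers":1},{"delta_pos":[231,164,0],"angular":[0,0,-0.25],"fingers":1},{"delta_pos":[277,196,0],"angular":[0,0,-0.3],"fingers":1},{"delta_pos":[323,229,0],"angular":[0,0,-0.326],"fingers":1},{"delta_pos":[370,262,0],"angular":[0,0,-0.326],"fingers":1},{"delta_pos":[416,295,0],"angular":[0,0,-0.326],"fingers":1},{"delta_pos":[462,327,0],"angular":[0,0,-0.326],"fingers":1}]' 60
python3 -m jog '[{"delta_pos":[0,0,-20],"angular":[0,0,0],"fingers":1},{"delta_pos":[0,0,-35],"angular":[0,0,0],"fingers":1},{"delta_pos":[0,0,-35],"angular":[0,0,0],"fingers":1},{"delta_pos":[0,0,-35],"angular":[0,0,0],"fingers":1}]'
python3 - <<'E'
from rig import ctrl
import cv2
s=ctrl.sense();print(s["joints"],s["ee_rot"])
a=ctrl.capture("side")["pixels"][60:210,170:330];b=ctrl.capture("top")["pixels"][60:210,270:430]
cv2.imwrite("pics/n1.png",cv2.resize(cv2.hconcat([a,b]),None,fx=2.5,fy=2.5,interpolation=2))
E
```

```text
time_s: 1.5
eef_pos: [584.5, -182.5, 248.2]
ee_rot: [0.0, 0.999, -0.046, -0.0]
force: [-0.2, -1.3, 0.8]
grip_width: 1.002
grip_force: 0.0
time_s: 2.0
eef_pos: [583.0, -184.4, 214.1]
ee_rot: [0.0, 0.999, -0.047, 0.001]
force: [0.1, 0.3, 0.1]
grip_width: 1.0
grip_force: 0.0
[-4.97760533e-01  5.29326389e-01  1.26911282e+00  2.01466902e-05
  1.34203053e+00  1.16710321e+00] [ 2.35749868e-04  9.98893854e-01 -4.70186364e-02  5.09659662e-04]
```

View pics/n1.png

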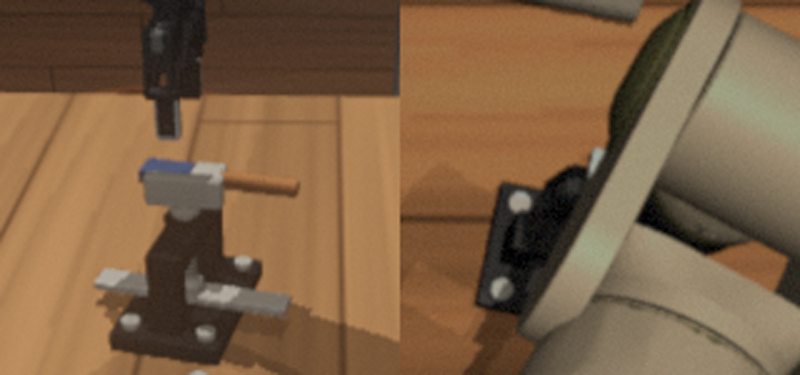

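The fingertip shows at side pixel (237,115). The handle's near face is centred on about (243,136). I'll check that against the projection.

```bash
python3 - <<'E'
from rig import ctrl
import numpy as np
s=ctrl.capture("side");R=np.array(s["R"]);y=np.array([.094,.9956,0])
for n,X in (("tip near",np.array([583,-184.4,210])+y*45),("tip far",np.array([583,-184.4,210])-y*45),("handle near face centre",np.array([583,-184,138])+y*8),("handle near top",np.array([583,-184,154])+y*8)):
    q=R@X+np.array(s["t"]);print(n,q[:2]/q[2]*s["fx"]+[s["cx"],s["cy"]],s["fx"]/q[2])
E
```

```text
tip near [236.67440241 115.12766342] 0.458020714170296
tip far [245.0685238   99.04832131] 0.42432471001722305
handle near face centre [241.76684454 136.81516308] 0.42529345656900425
handle near top [241.44295433 130.68278411] 0.42924938708170485
```

The projection agrees to within a pixel. Descending 74 mm and gripping.

```bash
python3 -m jog '[{"delta_pos":[0,0,-25],"angular":[0,0,0],"fingers":1},{"delta_pos":[0,0,-50],"angular":[0,0,0],"fingers":1},{"delta_pos":[0,0,-65],"angular":[0,0,0],"fingers":1},{"delta_pos":[0,0,-74],"angular":[0,0,0],"fingers":1},{"delta_pos":[0,0,-74],"angular":[0,0,0],"fingers":0.6},{"delta_pos":[0,0,-74],"angular":[0,0,0],"fingers":0.3}]'
python3 -m jog '[{"delta_pos":[0,0,0],"angular":[0,0,0],"fingers":0},{"delta_pos":[0,0,0],"angular":[0,0,0],"fingers":0},{"delta_pos":[0,0,0],"angular":[0,0,0],"fingers":0},{"delta_pos":[0,0,0],"angular":[0,0,0],"fingers":0},{"delta_pos":[0,0,0],"angular":[0,0,0],"fingers":0},{"delta_pos":[0,0,0],"angular":[0,0,0],"fingers":0}]' 70
```

```text
time_s: 2.9
eef_pos: [583.5, -184.0, 140.1]
ee_rot: [0.0, 0.999, -0.047, 0.001]
force: [0.3, 0.6, -0.3]
grip_width: 0.607
grip_force: 0.0
time_s: 3.65
eef_pos: [583.3, -182.8, 139.9]
ee_rot: [-0.001, 0.999, -0.047, 0.0]
force: [-0.4, 6.1, 4.1]
grip_width: 0.178
grip_force: 68.6
```

Gripped on the 16 mm thickness. Now turning, with 1.4 mm of rise per 0.1 rad.

```bash
python3 -m jog '[{"delta_pos":[0,1,0.7],"angular":[0,0,0.05],"fingers":0},{"delta_pos":[0,1,1.4],"angular":[0,0,0.1],"fingers":0},{"delta_pos":[0,1,2.1],"angular":[0,0,0.15],"fingers":0},{"delta_pos":[0,1,2.8],"angular":[0,0,0.2],"fingers":0},{"delta_pos":[0,1,3.5],"angular":[0,0,0.25],"fingers":0},{"delta_pos":[0,1,4.2],"angular":[0,0,0.3],"fingers":0},{"delta_pos":[0,1,4.9],"angular":[0,0,0.35],"fingers":0},{"delta_pos":[0,1,5.6],"angular":[0,0,0.4],"fingers":0}]'; python3 -c "
from rig import ctrl
s=ctrl.sense();print(s['wrist_torque'],s['joints'])"
```

```text
time_s: 4.65
eef_pos: [583.3, -182.6, 145.5]
ee_rot: [-0.0, 0.988, 0.153, 0.0]
force: [-1.3, 2.0, 3.0]
grip_width: 0.176
grip_force: 68.6
[ 0.36826379  0.04893261 -0.37915832] [-4.95108947e-01  5.90534173e-01  1.35570290e+00  8.38487765e-04
  1.19475848e+00  7.67601658e-01]
```

Clean. Continuing.

```bash
python3 -m jog '[{"delta_pos":[0,0,1.1],"angular":[0,0,0.08],"fingers":0},{"delta_pos":[0,0,2.2],"angular":[0,0,0.16],"fingers":0},{"delta_pos":[0,0,3.4],"angular":[0,0,0.24],"fingers":0},{"delta_pos":[0,0,4.5],"angular":[0,0,0.32],"fingers":0},{"delta_pos":[0,0,5.6],"angular":[0,0,0.4],"fingers":0},{"delta_pos":[0,0,6.7],"angular":[0,0,0.48],"fingers":0},{"delta_pos":[0,0,7.8],"angular":[0,0,0.56],"fingers":0},{"delta_pos":[0,0,9.0],"angular":[0,0,0.64],"fingers":0},{"delta_pos":[0,0,9.8],"angular":[0,0,0.7],"fingers":0}]'; python3 -c "
from rig import ctrl
s=ctrl.sense();print(s['wrist_torque'],s['joints'])"
```

```text
time_s: 5.78
eef_pos: [583.1, -182.3, 155.3]
ee_rot: [-0.0, 0.876, 0.483, 0.0]
force: [-1.7, 3.9, 4.1]
grip_width: 0.181
grip_force: 68.8
[ 0.55347862  0.3363955  -0.35316166] [-4.94950229e-01  5.80293183e-01  1.34546203e+00  9.63088170e-04
  1.21607579e+00  6.71063572e-02]
```

```bash
python3 -m jog '[{"delta_pos":[0,0,0.4],"angular":[0,0,0.03],"fingers":0},{"delta_pos":[0,0,0.8],"angular":[0,0,0.06],"fingers":0},{"delta_pos":[0,0,1.2],"angular":[0,0,0.09],"fingers":0},{"delta_pos":[0,0,1.2],"angular":[0,0,0.09],"fingers":0}]'; python3 -c "
from rig import ctrl
s=ctrl.sense();print(s['wrist_torque'],s['joints'])"
```

```text
time_s: 6.28
eef_pos: [583.1, -182.3, 156.6]
ee_rot: [-0.0, 0.853, 0.521, 0.0]
force: [-3.3, 5.0, 6.7]
grip_width: 0.176
grip_force: 68.8
[ 0.80838974  0.498584   -0.19067763] [-4.94867580e-01  5.79021707e-01  1.34415709e+00  7.50128407e-04
  1.21872268e+00 -2.11354153e-02]
```

```bash
python3 -m jog '[{"delta_pos":[0,0,0.4],"angular":[0,0,0.03],"fingers":0},{"delta_pos":[0,0,0.7],"angular":[0,0,0.05],"fingers":0},{"delta_pos":[0,0,0.7],"angular":[0,0,0.05],"fingers":0}]'; python3 -c "
from rig import ctrl
s=ctrl.sense();print(s['wrist_torque'],s['joints'])"
```

```text
time_s: 6.65
eef_pos: [583.1, -182.3, 157.2]
ee_rot: [-0.0, 0.84, 0.542, 0.0]
force: [-2.5, 4.1, 7.6]
grip_width: 0.173
grip_force: 68.9
[ 0.80018806  0.57126499 -0.1985183 ] [-4.94873049e-01  5.78332710e-01  1.34340590e+00  7.68029118e-04
  1.22026641e+00 -7.09230246e-02]
```

```bash
python3 -m jog '[{"delta_pos":[0,0,0.3],"angular":[0,0,0.03],"fingers":0},{"delta_pos":[0,0,0.6],"angular":[0,0,0.06],"fingers":0},{"delta_pos":[0,0,0.6],"angular":[0,0,0.06],"fingers":0}]'; python3 - <<'E'
from rig import ctrl
import cv2
s=ctrl.sense();print(s['wrist_torque'],s['joints'])
a=ctrl.capture("side")["pixels"][90:210,180:310]
cv2.imwrite("pics/n2.png",cv2.resize(a,None,fx=5,fy=5,interpolation=2)[:600])
E
```

```text
time_s: 7.02
eef_pos: [583.0, -182.3, 157.6]
ee_rot: [-0.001, 0.824, 0.566, 0.001]
force: [-2.0, 5.2, 4.9]
grip_width: 0.176
grip_force: 89.6
[ 0.78147427  0.41741445 -1.88248697] [-0.49526743  0.57805413  1.3430266   0.00184959  1.22124609 -0.12831366]
```

View pics/n2.png

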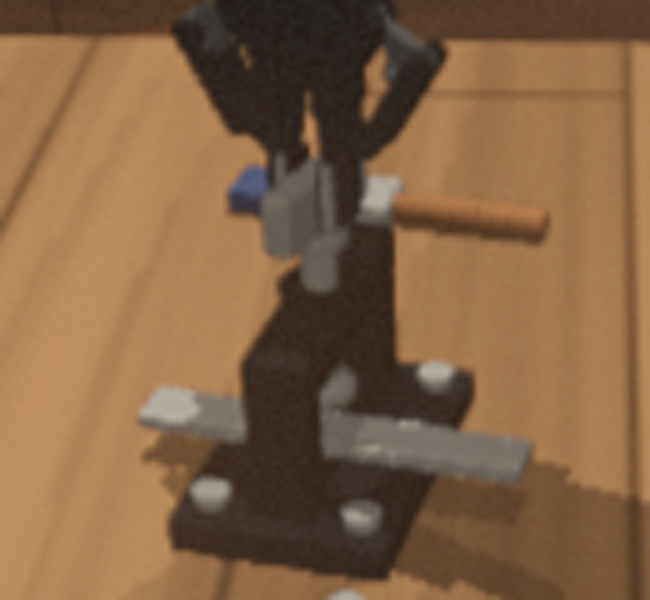

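The handle has turned to about 70° (near end at pixel (290,225) of the crop) and the screw is raised with the bar in place. The torque jump to -1.9 N m marks the stop. I'll relax slightly, open and lift.

```bash
python3 -m jog '[{"delta_pos":[0,0,-0.3],"angular":[0,0,-0.03],"fingers":0},{"delta_pos":[0,0,-0.3],"angular":[0,0,-0.03],"fingers":0.3},{"delta_pos":[0,0,-0.3],"angular":[0,0,-0.03],"fingers":0.7},{"delta_pos":[0,0,-0.3],"angular":[0,0,-0.03],"fingers":0.8},{"delta_pos":[0,0,-0.3],"angular":[0,0,-0.03],"fingers":0.8}]'; python3 -m jog '[{"delta_pos":[0,0,15],"angular":[0,0,0],"fingers":0.8},{"delta_pos":[0,0,40],"angular":[0,0,0],"fingers":0.8},{"delta_pos":[0,0,80],"angular":[0,0,0],"fingers":0.8},{"delta_pos":[-40,0,110],"angular":[0,0,0],"fingers":0.8},{"delta_pos":[-90,-20,120],"angular":[0,0,0],"fingers":0.8},{"delta_pos":[-140,-50,120],"angular":[0,0,0],"fingers":0.8},{"delta_pos":[-170,-80,120],"angular":[0,0,0],"fingers":0.8},{"delta_pos":[-200,-120,120],"angular":[0,0,0],"fingers":0.8},{"delta_pos":[-200,-120,120],"angular":[0,0,0],"fingers":0.8}]'
python3 - <<'E'
from rig import ctrl
import cv2
a=ctrl.capture("side")["pixels"][90:210,180:310];b=ctrl.capture("top")["pixels"][90:210,280:410]
cv2.imwrite("pics/n3.png",cv2.resize(cv2.hconcat([a,b]),None,fx=3,fy=3,interpolation=2))
E
```

```text
time_s: 7.7
eef_pos: [583.1, -182.9, 156.8]
ee_rot: [0.0, 0.832, 0.555, -0.0]
force: [-0.5, -0.3, 0.9]
grip_width: 0.802
grip_force: 0.0
time_s: 8.82
eef_pos: [381.6, -304.9, 278.0]
ee_rot: [0.001, 0.833, 0.553, -0.0]
force: [0.5, 0.2, 0.2]
grip_width: 0.797
grip_force: 0.0
```

View pics/n3.png

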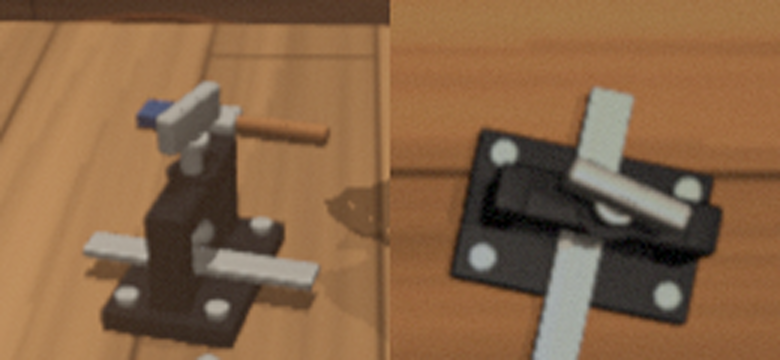

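The handle is standing free at its stop: from (580,168) to (688,218) in the right-hand crop, a yaw of about 1.14, so turned about 1.23 rad. The bar hasn't moved. Handing in.

```bash
python3 -c "
from rig import ctrl
print(ctrl.finish_job())"
```

```text
the job is handed in; nothing more can be done
None
```

The clamp over the bar is open to its upper stop (handle turned about 1.23 rad until the wrist torque jumped), the handle is released, the bar shows no visible shift, the other clamp was never approached, and the job is handed in; no verdict came back.

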